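Post a sample tin through the dry-box chute

ROBOT

A 7-joint arm with a two-finger parallel gripper is mounted at the origin on the work surface. World frame = base frame: x ahead of the robot, y to its left, z up, the work surface at z = 0. Lengths are in m, angles in rad, forces in N, time in s.
With the tool pointing down it reaches from about 0.4 to 0.875 m from the base axis. Payload 19.3 kg.
Tool frame: the origin (TCP) lies on the centre line of the jaws, within the pads' length; the fingertips stand bot.tcp_to_tips ahead of it and the grasp point (between the pads) lies 11 mm behind it (bot.tcp_to_tips is the distance from the TCP to the fingertips, in m); x points along the fingers, y is the direction in which the jaws open and shut, and the axes are right-handed (so a half turn about x gives the same grasp; the last joint's range is limited). The gripper opens to 85 mm and grips with 20 to 120 N. Pads are 22 mm wide; open, the fingers measure 114 mm over their backs; the gripper's body (76 mm by 85 mm) begins 54 mm behind the grasp point. The pads swing forward as they close: fully open they stand 13 mm farther back than shut.
Start: joints at [-1.408, 0.521, -0.036, 1.599, 0.021, 1.021, -0.113], TCP at [0.144, 0.608, 0.239] pointing down, gripper open.
Joint ranges: [-2.91, 2.91], [-0.3, 2.13], [-1.5, 1.42], [0.17, 2.43], [-1.26, 4.41], [0.16, 1.93], [-2.52, 2.52]. Speed limits (rad/s): [1.89, 1.89, 2.39, 2.39, 3.01, 3.01, 3.01].

INTERFACE

Orientations are given as a unit quaternion [w, x, y, z].
In Python, from cell import bot, read_camera, calibration gives the robot as it stands.
- The arm moves only by the tool play_rows, never from a script. Its argument "commands" is a list that holds one entry, the list of rows, each a list of 6 numbers: the shift along the tool's x, y, z in m, then the turn, a rotation vector about the tool's x, y, z in rad. In form: [[[dx, dy, dz, rx, ry, rz], ...]]. A call has 1 to 5 rows; each row is the pose to reach, as a shift and turn from the pose commanded when the call began, along the tool's axes at that moment; what a row does not reach only later rows make up. A row lasts 1/8 s, in which the tool goes at most 62.5 mm and 10.7 degrees, less where a joint would pass 70% of its speed; a pose out of reach is approached as far as the arm can. A call with a gripper value outside its range is refused whole. "jaw" is the opening in per cent of the stroke, from 0 (shut) to 100 (fully open), set as the call begins (left out, the last holds). The fingers move at their own pace and stop on an object; "force" is the grip in N (left out, the last holds). Time passes only in rows, so rows that repeat a pose let the fingers close. It gives the time, the measured TCP pose, the force and the opening at its end, in the units of the state.
- bot.sense(): the state, without advancing time (a new reading comes with each control period).
- read_camera(name): name is "side" or "top"; returns the picture (480x640x3 uint8, red, green, blue); there is no depth.
- calibration(name): a dict with "intrinsics" (3x3 intrinsics, pixels), "origin" and "attitude" of the camera in the world. Camera axes: x right, y up, looking along -z (the intrinsics and any distortion apply to the point x, -y, -z); pixel columns grow to the right and rows downward; lengths in m; the calibration is good to about 2 mm. A picture is of the moment at which its call begins. calibration takes no time and is no camera call.
- bot.job_done(): hands the job in, once; it reports no verdict.
The state is a dict: "clock": time; "joints": joint angles; "qd": joint speeds; "joint_torque": joint torques, N m; "position": TCP position; "tcp_rot": TCP orientation; "wrist_force": force on the tool from outside, world axes, zero at the start; "moment": the same for the moment, N m; "gripper_width": finger opening in m.
Only numpy, scipy, OpenCV 4.12 (cv2) and the standard library are available. Lean on these libraries where they do the work, as an engineer would, in place of code of your own. Each camera call takes 0.05 s, during which the arm holds its last target. There are 200 camera calls.

TASK

Post the blue-lidded sample tin into the dry box: with one fingertip press the chute's red-padded lever well down so that the sprung flap is held wide open, and while holding it push the tin along the shelf and under the flap with the other fingertip until it drops down the slide inside. Then let the lever come up so that the flap shuts. Do not pinch, lift or topple the tin, do not let tin and flap touch each other, and leave the jar, cylinder, beaker and spoon where they are.

Things in the scene. Friction and masses are not known exactly. Their poses are not given: they have to be found in the camera images.
- mouth (a point): Middle of the flap opening of the chute at the height of the shelf's top, 100 mm above the bench. x points into the box (the way the tin is pushed), y left (the lever's side), z up. The opening is 80 mm wide. The shelf ends here: from x = 3 mm a slide plate falls at 50 degrees into the bin, so a tin whose middle is a few mm past x = 3 mm tips and slides away.
- chute: Fixed dry-box drop chute: white sheet-metal box, clear roof, 200 x 88 x 162 mm high; origin on the bench under the mouth, same axes. Its roof starts at x = 24 mm. In front a grey shelf, x -130 to 2 mm, 70 mm wide, top at z = 100 mm, with steel guide rails 8 mm high along it, 51 mm clear between. Beside the shelf (beyond y = +-35 mm): free space to the bench. Only the lever stands higher before x = 0.
- flap (a joint): Turn of the shaft that carries flap and lever: 0 shut (the damped spring takes it there), 1.1 rad stop. The shaft lies along y at x = 30, z = 50 mm of the mouth frame. Shut, the flap slopes from it down and out to the shelf's end at x = 0; as the lever goes down the flap's lower edge swings into the box. 0.95 to 1.05 rad is wide open, well clear of the tin. About 2.5 N at the pad to start, 4 N to hold.
- pad (a point): Middle of the top of the red thumb pad (30 x 32 mm, 6 mm thick) on the steel lever at the shaft's left end, at y = 62 mm of the mouth frame. In that frame: flap shut x = -56, z = 109 mm; at 0.5 rad x = -74, z = 61 mm; at 0.98 rad x = -67, z = 12 mm. The pad's side next the operator is higher by 41 degrees when shut, lower by 15 degrees at 0.98 rad.
- flap_edge (a point): Middle of the lower edge of the flap: an aluminium plate 78 mm wide and 3 mm thick with a dark rubber edge, 56 mm from the shaft; when shut 3 mm above the end of the shelf.
- tin_mid (a point): Centre of the sample tin: a closed round tin 46 mm across and 24 mm high, aluminium with a blue lid and a white disc on top, 60 to 130 g, standing upright on the shelf between the rails, its centre 50 to 80 mm before the opening and 12 mm above the shelf. z is its axis.
- tin: The same tin; origin in the middle of its underside.
- bin (a point): Middle of the bin floor inside the chute beyond the slide, where the tin ends: 130 mm beyond the flap, 24 mm above the bench; axes as the mouth frame. The floor is 125 mm long and 80 mm wide.
- gel_jar: Bystander: swing-top glass jar with orange silica gel, 92 mm across, 154 mm high; origin under its middle.
- measuring_cylinder: Bystander: slim glass measuring cylinder, 28 mm across on a 72 mm six-sided foot, 201 mm high; origin under its middle.
- beaker: Bystander: small glass beaker, 68 mm across, 85 mm high; origin under its middle.
- spoon: Bystander: double-ended steel spoon lying flat, 206 mm long; origin under its middle, x along it.
Things that resemble listed ones, but are neither listed nor needed, are in the scene too. Leave any pink or yellow look-alike of the tin alone.

How it is judged:
On the way, in this order (a step that is already met when the one before it is completed fails the run):
1. a finger holds the lever down and the flap open (0.8 rad or more) while the tin still waits on the shelf (value of joint flap above 0.8 rad and contact force between the fingers and flap above 0.3 N and x of tin_mid in the frame of mouth below -0.03 m), for 0.2 s.
2. with the lever still held down (flap at 0.8 rad or more), the fingers push the tin in under the flap (its centre less than 20 mm before the opening, standing on the shelf) (value of joint flap above 0.8 rad and contact force between the fingers and flap above 0.3 N and contact force between the fingers and tin above 0.03 N and x of tin_mid in the frame of mouth above -0.02 m and z of tin_mid in the frame of mouth above 0.005 m), for 0.1 s.
At the end, for the whole second after the job is handed in: The tin lies at rest in the bin inside the chute, at the foot of the slide (its centre no more than 40 mm above the bin floor), the flap is shut (within 0.06 rad), and the jar, cylinder, beaker and spoon are within 20 mm of where they stood (x of tin_mid in the frame of bin between -0.075 and 0.06 m and y of tin_mid in the frame of bin between -0.04 and 0.04 m and z of tin_mid in the frame of bin between 0 and 0.04 m and linear speed of tin below 0.02 m/s and value of joint flap below 0.06 rad and not (distance of gel_jar from where it was at the start of the episode above 0.02 m) and not (distance of measuring_cylinder from where it was at the start of the episode above 0.02 m) and not (distance of beaker from where it was at the start of the episode above 0.02 m) and not (distance of spoon from where it was at the start of the episode above 0.02 m)); the robot touches nothing.
It fails at once if tin and flap pressed on each other (over 1 N) (contact force between tin and flap above 1 N).
It fails at once if the tin was lifted more than 15 mm off the shelf (z of tin_mid in the frame of mouth above 0.027 m).
It fails at once if the tin was toppled on the shelf (angle between tin_mid's own z axis and vertical above 0.4 rad and x of tin_mid in the frame of mouth below -0.015 m).
It fails at once if the jar, cylinder, beaker or spoon was pushed aside by more than 20 mm (distance of any of gel_jar, measuring_cylinder, beaker, spoon from where it was at the start of the episode above 0.02 m).
It also fails if it takes over 45 s, if anything falls off the work surface, if the arm or the gripper's body presses on something with over 40 N, if the wrist force passes 120 N, or if a joint passes its speed limit or range.

## Working session

There is one attempt and no reset: what is moved stays moved. The work goes in short steps, Python scripts to look and compute and a tool call to move; the robot and the scene stay as the last step left them, time stands still between calls to the robot, and variables do not carry over. Pictures are saved under pics/ and viewed, about 8 in all and at most 12, crops included, and the job is handed in when it is done.

Besides the shell and the picture viewer there is one more tool, called after "Call:" as name([rows], argument=value, ...), one row to a line, values as JSON. play_rows: Moves the arm, as the interface text tells. Its arguments: {"type":"object","properties":{"commands":{"type":"array"},"jaw":{"type":"number"},"force":{"type":"number"}},"required":["commands"]}

```bash
ls; mkdir -p pics
python3 - <<'E'
from cell import bot, read_camera, calibration
import cv2
for n in("side","top"):
    im=read_camera(n); cv2.imwrite(f"pics/{n}0.png",im[:,:,::-1]); print(n,calibration(n))
print(bot.sense(), bot.tcp_to_tips)
E
```

```text
pics
side {'intrinsics': array([[584.99402079,   0.        , 317.00744183],
       [  0.        , 584.99402079, 227.28282519],
       [  0.        ,   0.        ,   1.        ]]), 'origin': array([ 0.15328269, -0.758757  ,  1.03606241]), 'attitude': array([ 0.89838445,  0.36062864, -0.09495612, -0.23202519])}
top {'intrinsics': array([[605.0924014 ,   0.        , 318.43293686],
       [  0.        , 605.0924014 , 248.98754198],
       [  0.        ,   0.        ,   1.        ]]), 'origin': array([0.35082658, 0.01592792, 1.43457761]), 'attitude': array([-0.69415943, -0.06112429,  0.05329739,  0.71523835])}
{'clock': 0.1, 'joints': array([-1.40818468,  0.52196007, -0.03635446,  1.5999266 ,  0.02118302,
        1.02106217, -0.11280027]), 'qd': array([ 0.00148865, -0.00170447, -0.00080652, -0.00163894,  0.00098307,
       -0.00080848,  0.00013927]), 'joint_torque': array([ 2.05082622e-03, -9.28490853e+01,  1.98338471e+00, -3.70533371e+01,
        1.81413896e-02,  5.46010924e-03, -7.24524330e-05]), 'position': array([0.14414401, 0.60787079, 0.23878817]), 'tcp_rot': array([ 0.70229487,  0.08178181,  0.70234806, -0.08246732]), 'wrist_force': array([-0.21935742,  0.63631201,  0.75916707]), 'moment': array([ 0.00629431, -0.00805598,  0.07941402]), 'gripper_width': 0.08536958095282976} 0.008
```

View pics/side0.png

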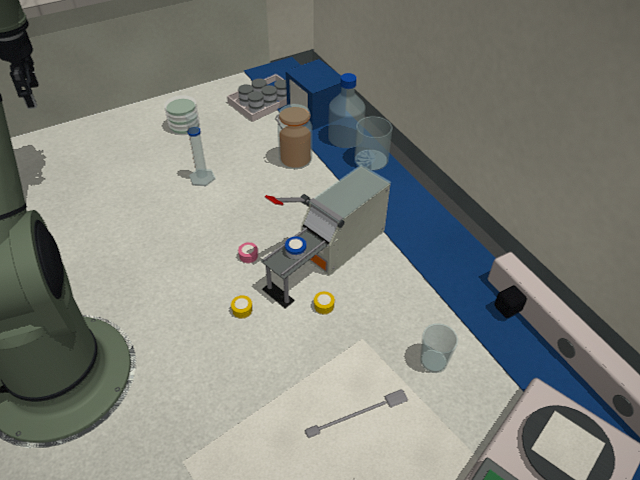

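View pics/top0.png

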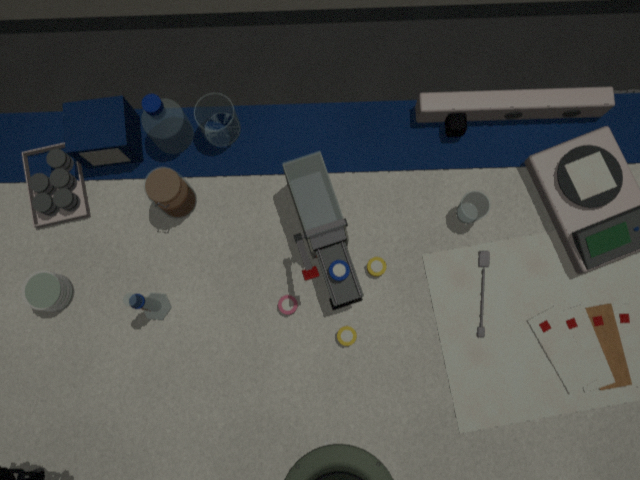

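The blue-lidded tin is at side (295,245) and top (340,270), on the shelf. Things that could be mistaken for it are the pink tin at top (288,305), the yellow tins at (376,266) and (346,336), and the blue caps at (137,300) and (152,104). The red pad is at side (275,200) and top (311,272). The small red squares at (545,326) and nearby are not the pad. Next is one close crop of both views.

```bash
cat > h.py <<'E'
import numpy as np, cv2
from scipy.spatial.transform import Rotation as R
from cell import bot, read_camera, calibration
def q(v): return R.from_quat([v[1],v[2],v[3],v[0]])
C={n:calibration(n) for n in("side","top")}
def proj(n,P):
    c=C[n];p=(np.atleast_2d(P)-c['origin'])@q(c['attitude']).as_matrix(); p=p*[1,-1,-1]
    u=p@c['intrinsics'].T; return u[:,:2]/u[:,2:]
def ray(n,uv):
    c=C[n];d=np.linalg.inv(c['intrinsics'])@[uv[0],uv[1],1.]*[1,-1,-1]
    d=q(c['attitude']).apply(d); return c['origin'],d/np.linalg.norm(d)
def atz(n,uv,z): o,d=ray(n,uv); return o+d*(z-o[2])/d[2]
def tri(us,ut):
    A=np.zeros((3,3));b=np.zeros(3);rs=[ray("side",us),ray("top",ut)]
    for o,d in rs: M=np.eye(3)-np.outer(d,d);A+=M;b+=M@o
    p=np.linalg.solve(A,b); return p,[np.linalg.norm(np.cross(d,p-o)) for o,d in rs]
E
python3 - <<'E'
import cv2,numpy as np
s=cv2.imread('pics/side0.png')[165:305,230:400]; t=cv2.imread('pics/top0.png')[145:310,265:385]
s=cv2.resize(s,None,fx=2.6,fy=2.6*1,interpolation=2); t=cv2.resize(t,None,fx=2.8,fy=2.8,interpolation=2)
h=max(s.shape[0],t.shape[0]);o=np.zeros((h,s.shape[1]+t.shape[1],3),np.uint8);o[:s.shape[0],:s.shape[1]]=s;o[:t.shape[0],s.shape[1]:]=np.clip(t*1.5,0,255);cv2.imwrite('pics/crop0.png',o);print(o.shape,s.shape)
from h import *
for n in("side","top"):
    im=cv2.imread(f'pics/{n}0.png');hs=cv2.cvtColor(im,cv2.COLOR_BGR2HSV)
    roi=np.zeros(im.shape[:2],bool)
    if n=="side": roi[180:260,255:320]=1
    else: roi[250:300,295:365]=1
    for nm,m in(("red",((hs[...,0]<6)|(hs[...,0]>176))&(hs[...,1]>190)&(hs[...,2]>70)),("blue",(abs(hs[...,0].astype(int)-112)<12)&(hs[...,1]>130))):
        m=(m&roi).astype(np.uint8);_,_,st,ce=cv2.connectedComponentsWithStats(m);print(n,nm,[(a[:5],c.round(1)) for a,c in zip(st[1:],ce[1:]) if a[4]>8])
E
```

```text
(462, 778, 3) (364, 442, 3)
side red [(array([265, 195,  18,  10,  63], dtype=int32), array([273.5, 199.7]))]
side blue [(array([285, 236,  21,  19, 185], dtype=int32), array([295.2, 246. ]))]
top red [(array([303, 267,  15,  12, 105], dtype=int32), array([310.6, 273. ]))]
top blue [(array([329, 260,  21,  21, 179], dtype=int32), array([338.8, 270.3]))]
```

View pics/crop0.png

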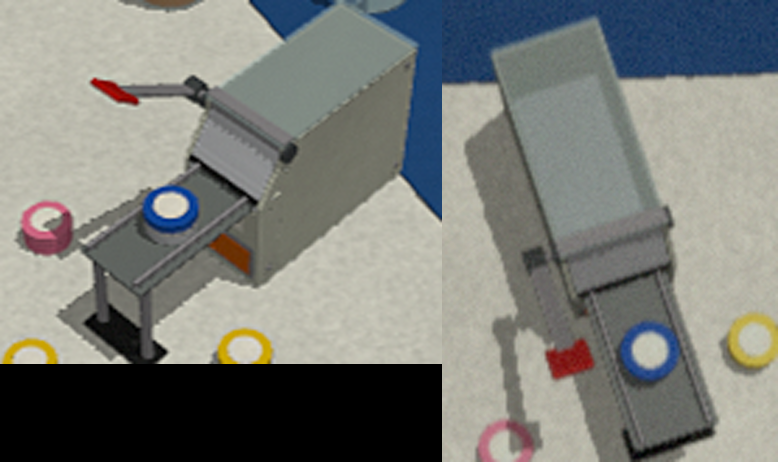

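```bash
cat >> h.py <<'E'
def W(m,x):  # mouth-frame point -> world, m=(x,y,yaw,z)
    c,s=np.cos(m[2]),np.sin(m[2]); x=np.atleast_2d(x)
    return np.c_[m[0]+c*x[:,0]-s*x[:,1], m[1]+s*x[:,0]+c*x[:,1], m[3]+x[:,2]]
def Winv(m,p):
    p=np.atleast_2d(p)-[m[0],m[1],m[3]];c,s=np.cos(m[2]),np.sin(m[2]);return np.c_[c*p[:,0]+s*p[:,1],-s*p[:,0]+c*p[:,1],p[:,2]]
E
python3 - <<'E'
from h import *
from scipy.optimize import least_squares
M=np.array([[-.056,.062,.107],[-.13,.035,.0],[-.13,-.035,0],[.2,.044,.062],[.2,-.044,.062]]);M[0,2]=.009
S=np.array([[273.5,199.7],[261.5,260.4],[280,276.5],[362.7,165],[390,182.3]])
T=np.array([[310.6,273],[332.9,305.7],[361.8,300.4],[283.2,163.6],[321.4,152.1]])
f=lambda m:np.r_[(proj("side",W(m,M))-S).ravel(),(proj("top",W(m,M))-T).ravel()]
p,e=tri((295.2,245.5),(339,270.3));print("tin top",p,e)
r=least_squares(f,[p[0]+.06,p[1],.3,.1],loss='soft_l1');print(r.x);print(f(r.x).reshape(-1,2).round(1))
for a,b in zip(S,T): q_,e=tri(a,b);print(q_.round(4),np.round(e,4),Winv(r.x,q_).round(4))
print("tin in mouth",Winv(r.x,p))
E
```

```text
tin top [ 0.51692493 -0.01609315  0.11915327] [np.float64(0.0004459861603592188), np.float64(0.0004459861603592754)]
[0.57092409 0.00282918 0.27135665 0.10019875]
[[ 1.7 32.5]
 [-3.8 -0.7]
 [ 0.   1.8]
 [-0.6 -0.9]
 [ 1.2 -0. ]
 [-0.4  6.4]
 [-1.   2.5]
 [ 0.5 -1.6]
 [-0.2 -0.7]
 [ 0.1 -0.9]]
[0.5013 0.0443 0.2092] [0.001 0.001] [[-0.056   0.0586  0.109 ]]
[ 0.4428 -0.0009  0.0968] [0.0008 0.0008] [[-0.1245  0.0308 -0.0034]]
[ 0.4532 -0.0649  0.1056] [0.0022 0.0022] [[-0.1316 -0.0337  0.0054]]
[0.7521 0.0983 0.1593] [0.0011 0.0011] [[0.2001 0.0434 0.0591]]
[0.7728 0.0145 0.1631] [0.0004 0.0004] [[ 0.1976 -0.0428  0.0629]]
tin in mouth [[-0.05709515 -0.00375607  0.01895451]]
```

```bash
cat >> h.py <<'E'
def pads(th): a=np.radians(34.5)-th; return 30-104.3*np.cos(a),50+104.3*np.sin(a)
def goal(m,A,s,phi,sgn,tip):
    """A = lever fingertip middle in mouth frame (m); phi: turn of jaw axis about up from mouth y (deg); sgn=+1 lever finger on tool +y. returns TCP pos, Rot, pusher B"""
    d=m[2]+np.radians(phi); u=np.array([-np.sin(d),np.cos(d),0])  # from B to A
    a=W(m,A)[0]; p=a-u*s/2; p[2]+=tip
    X=np.array([0,0,-1.]);Y=sgn*u;return p,R.from_matrix(np.c_[X,Y,np.cross(X,Y)]),Winv(m,a-u*s)[0]
def rel(p,r):
    st=bot.sense();T=q(st['tcp_rot']);return np.r_[T.inv().apply(p-st['position']),(T.inv()*r).as_rotvec()]
E
python3 - <<'E'
from h import *
from scipy.optimize import least_squares
M=np.array([[-.056,.062,.109],[-.13,.035,.0],[-.13,-.035,0],[.2,.044,.062],[.2,-.044,.062]])
S=np.array([[273.5,199.7],[261.5,260.4],[280,276.5],[362.7,165],[390,182.3]])
T=np.array([[310.6,273],[332.9,305.7],[361.8,300.4],[283.2,163.6],[321.4,152.1]])
f=lambda m:np.r_[(proj("side",W(m,M))-S).ravel(),(proj("top",W(m,M))-T).ravel()]
r=least_squares(f,[.57,0,.27,.1],loss='soft_l1');m=r.x;print(m.round(4).tolist());print(f(m).reshape(-1,2).round(1).tolist())
p=atz("top",(339,270.3),.124);print("tin",Winv(m,p),Winv(m,atz("side",(295.2,245.5),.121)))
st=bot.sense();print(q(st['tcp_rot']).as_matrix().round(3))
for sgn in(1,-1):
  for phi in(-33,0,34):
    P,Rr,B=goal(m,[-.065,.062,.2],.066,phi,sgn,.008);print(sgn,phi,P.round(3),B.round(3),rel(P,Rr).round(3).tolist())
for n,uv,z in(("top",(150,303),.1),("top",(175,190),.1),):print(atz(n,uv,z))
E
```

```text
[0.5716, 0.0022, 0.2748, 0.0987]
[[-0.2, -0.2], [-3.2, 0.0], [0.7, 2.5], [-0.5, -0.5], [1.4, 0.4], [-1.2, 0.8], [-0.5, 2.2], [0.9, -2.0], [-0.1, -0.7], [0.1, -0.9]]
tin [[-0.05775984 -0.00270138  0.0253264 ]] [[-0.05908861 -0.0037678   0.0223264 ]]
[[-0.     0.231  0.973]
 [-0.001  0.973 -0.231]
 [-1.    -0.001  0.   ]]
1 -33 [0.482 0.013 0.307] [-0.101  0.007  0.2  ] [-0.067, -0.501, 0.466, 0.068, 0.0, 0.001]
1 0 [0.501 0.012 0.307] [-0.065 -0.004  0.2  ] [-0.067, -0.497, 0.485, -0.508, -0.0, 0.001]
1 34 [0.517 0.023 0.307] [-0.028  0.007  0.2  ] [-0.067, -0.483, 0.498, -1.101, -0.001, 0.001]
-1 -33 [0.482 0.013 0.307] [-0.101  0.007  0.2  ] [-0.067, -0.501, 0.466, -3.073, -0.001, 0.0]
-1 0 [0.501 0.012 0.307] [-0.065 -0.004  0.2  ] [-0.067, -0.497, 0.485, 2.634, 0.001, 0.0]
-1 34 [0.517 0.023 0.307] [-0.028  0.007  0.2  ] [-0.067, -0.483, 0.498, 2.041, 0.001, 0.001]
[0.45973001 0.40335531 0.1       ]
[0.71540678 0.35035869 0.1       ]
```

Call:
play_rows([
  [[-0.02,-0.035,0.033,0.16,0,0],[-0.04,-0.07,0.066,0.32,0,0],[-0.06,-0.105,0.099,0.48,0,0],[-0.08,-0.14,0.132,0.64,0,0],[-0.1,-0.175,0.165,0.8,0,0]],
], jaw=61)

```text
clock: 0.72
position: [0.2649, 0.3982, 0.3398]
tcp_rot: [0.614, 0.351, 0.614, -0.351]
wrist_force: [0.9, 0.4, -0.0]
gripper_width: 0.0524
```

```bash
cat >> h.py <<'E'
m=np.array([.5716,.0022,.2748,.0997])
def go(x,y,z,phi,s=.066,off=.0):
    P,Rr,B=goal(m,[x,y,z],s,phi,-1,.008+off);v=rel(P,Rr);st=bot.sense()
    d=Winv(m,st['position'])[0]
    print("rel",v.round(4).tolist(),"B",B.round(4),"joints",st['joints'].round(2),"F",st['wrist_force'].round(2),"w",round(st['gripper_width'],4),"t",st['clock'],'tcp',st['position'].round(4))
E
python3 -c "
from h import *
print(bot.tcp_to_tips);go(-.065,.06,.2,-33)"
```

```text
0.008
rel [0.0321, -0.0089, 0.4445, 2.4046, 0.0004, 0.0002] B [-0.1009  0.0046  0.2   ] joints [-1.28  0.18  0.2   1.84 -0.04  1.12 -0.53] F [ 0.88  0.4  -0.03] w 0.0524 t 0.725 tcp [0.2649 0.3982 0.3398]
```

Call:
play_rows([
  [[0,0,0.045,0.16,0,0],[0,0,0.09,0.32,0,0],[0,0,0.135,0.48,0,0],[0,0,0.18,0.64,0,0],[0,0,0.225,0.8,0,0]],
])

```text
clock: 1.35
position: [0.3801, 0.2052, 0.3393]
tcp_rot: [0.429, 0.562, 0.429, -0.562]
wrist_force: [0.1, 0.7, -0.6]
gripper_width: 0.052
```

```bash
python3 -c "
from h import *
go(-.065,.06,.2,-33)"
```

```text
rel [0.0316, 0.1505, 0.1603, 1.6048, 0.0, 0.0002] B [-0.1009  0.0046  0.2   ] joints [-1.04  0.1   0.45  1.95 -0.05  1.1  -0.84] F [ 0.06  0.73 -0.57] w 0.052 t 1.35 tcp [0.3801 0.2052 0.3393]
```

Call:
play_rows([
  [[0,0.03,0.032,0.16,0,0],[0,0.06,0.064,0.32,0,0],[0,0.09,0.096,0.48,0,0],[0,0.12,0.128,0.64,0,0],[0,0.15,0.16,0.8,0,0]],
])

```text
clock: 1.98
position: [0.4835, 0.0119, 0.3393]
tcp_rot: [0.176, 0.685, 0.176, -0.685]
wrist_force: [0.9, 1.6, 0.2]
gripper_width: 0.052
```

Call:
play_rows([
  [[0,0,0,0.16,0,0],[0,0,0,0.32,0,0],[0,0,0,0.48,0,0],[0,0,0,0.64,0,0],[0,0,0,0.8,0,0]],
])

```text
clock: 2.6
position: [0.4829, 0.0132, 0.3392]
tcp_rot: [0.104, -0.699, 0.104, 0.699]
wrist_force: [0.2, -0.6, -0.8]
gripper_width: 0.052
```

```bash
python3 -c "
from h import *
go(-.067,.06,.15,-33)
a=read_camera('side')[130:290,200:400];b=read_camera('top')[160:330,250:400]
a=cv2.resize(a,None,fx=2,fy=2,interpolation=2);b=cv2.resize(b,None,fx=2.2,fy=2.2,interpolation=2);b=np.clip(b*1.5,0,255).astype(np.uint8)
o=np.zeros((374,730,3),np.uint8);o[:320,:400]=a;o[:,400:]=b;cv2.imwrite('pics/c1.png',o[:,:,::-1])"
```

```text
rel [0.0815, 0.0033, 0.0009, 0.0047, 0.0004, -0.0001] B [-0.1029  0.0046  0.15  ] joints [-0.86  0.26  0.89  1.86 -0.22  1.13 -1.76] F [ 0.17 -0.6  -0.75] w 0.052 t 2.6 tcp [0.4829 0.0132 0.3392]
```

View pics/c1.png

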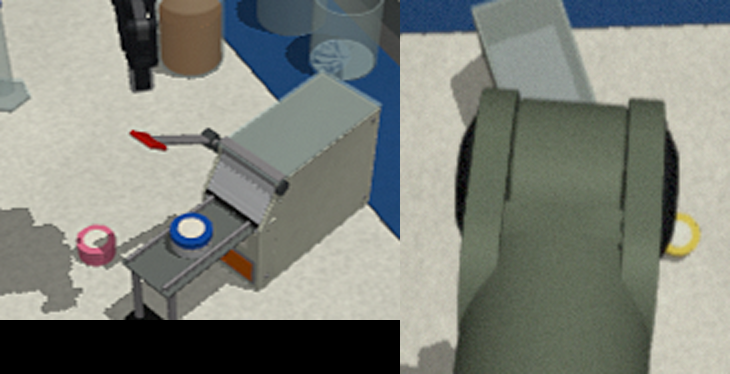

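The side crop shows the gripper above the chute, with its lowest tip near side px (271,172). The lever is up, the flap shut and the tin untouched. The arm hides the top view. Next I go down to just above the pad.

Call:
play_rows([
  [[0.02,0.001,0,0,0,0],[0.04,0.003,0.001,0,0,0],[0.06,0.003,0.001,0,0,0],[0.075,0.003,0.001,0,0,0],[0.075,0.003,0.001,0,0,0]],
])

```text
clock: 3.32
position: [0.4809, 0.0105, 0.2637]
tcp_rot: [0.102, -0.699, 0.102, 0.7]
wrist_force: [1.0, -0.6, 0.2]
gripper_width: 0.052
```

```bash
cat >> h.py <<'E'
def tips():
    st=bot.sense();T=q(st['tcp_rot']);w=st['gripper_width']/2+.00725
    return np.array([st['position']+T.apply([.008,-w,0]),st['position']+T.apply([.008,w,0])])
def shot(name,f=4.5,x0=215,y0=150,ww=130,hh=120):
    im=read_camera('side')[y0:y0+hh,x0:x0+ww].copy();im=cv2.resize(im,None,fx=f,fy=f,interpolation=2)
    t=tips();
    for p in proj('side',t): cv2.circle(im,tuple(int(v) for v in (p-[x0,y0]+.5)*f),3,(0,255,0),-1)
    cv2.imwrite(f'pics/{name}.png',im[:,:,::-1]);print('tips A,B mouth',Winv(m,t).round(4).tolist(),proj('side',t).round(1).tolist())
E
python3 -c "
from h import *
go(-.067,.06,.13,-33);shot('c2')"
```

```text
rel [0.026, 0.0002, -0.0002, 0.0114, 0.0011, -0.0009] B [-0.1029  0.0046  0.13  ] joints [-0.79  0.36  0.83  1.97 -0.32  0.96 -1.66] F [ 1.   -0.56  0.16] w 0.052 t 3.325 tcp [0.4809 0.0105 0.2637]
tips A,B mouth [[-0.0669, 0.0606, 0.1567], [-0.1026, 0.0043, 0.1567]] [[268.5, 184.7], [274.0, 207.6]]
```

View pics/c2.png

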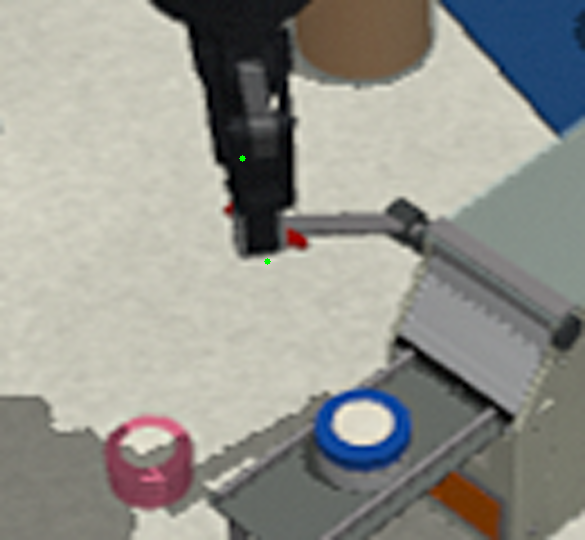

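Tip B shows at crop (258,250), about 2 px above its prediction. The real tips therefore stand about 4–5 mm higher than calculated. Finger A is over the red pad and finger B is behind the tin, over the shelf. Now I compute the descent.

```bash
python3 -c "
from h import *
for x,z in((-.067,.115),(-.069,.1),(-.071,.09),(-.074,.07),(-.075,.05),(-.074,.035),(-.072,.02),(-.07,.01)):
  P,Rr,B=goal(m,[x,.06,z],.0665,-33,-1,.008);print(x,z,rel(P,Rr).round(4)[:3],B.round(3))
"
```

```text
-0.067 0.115 [0.0417 0.0005 0.0002] [-0.103  0.004  0.115]
-0.069 0.1 [0.0567 0.0015 0.0019] [-0.105  0.004  0.1  ]
-0.071 0.09 [0.0667 0.0026 0.0035] [-0.107  0.004  0.09 ]
-0.074 0.07 [0.0867 0.0042 0.0061] [-0.11   0.004  0.07 ]
-0.075 0.05 [0.1067 0.0047 0.0069] [-0.111  0.004  0.05 ]
-0.074 0.035 [0.1217 0.0042 0.0061] [-0.11   0.004  0.035]
-0.072 0.02 [0.1367 0.0031 0.0044] [-0.108  0.004  0.02 ]
-0.07 0.01 [0.1467 0.002  0.0027] [-0.106  0.004  0.01 ]
```

Call:
play_rows([
  [[0.02,0,0,0,0,0],[0.04,0,0,0,0,0],[0.05,0.001,0.001,0,0,0],[0.06,0.002,0.002,0,0,0],[0.067,0.003,0.003,0,0,0]],
])

```text
clock: 4.0
position: [0.4775, 0.0085, 0.1972]
tcp_rot: [-0.103, 0.7, -0.102, -0.7]
wrist_force: [-3.7, -0.9, 3.9]
gripper_width: 0.052
```

```bash
python3 -c "
from h import *
go(-.074,.06,.06,-33);shot('c3')"
```

```text
rel [0.0295, 0.0011, 0.003, 0.0102, -0.0002, 0.0003] B [-0.1099  0.0046  0.06  ] joints [-0.71  0.45  0.75  2.05 -0.42  0.8  -1.57] F [-3.67 -0.86  3.86] w 0.052 t 4.0 tcp [0.4775 0.0085 0.1972]
tips A,B mouth [[-0.0713, 0.0597, 0.0889], [-0.1069, 0.0036, 0.0889]] [[269.0, 210.4], [274.3, 233.3]]
```

View pics/c3.png

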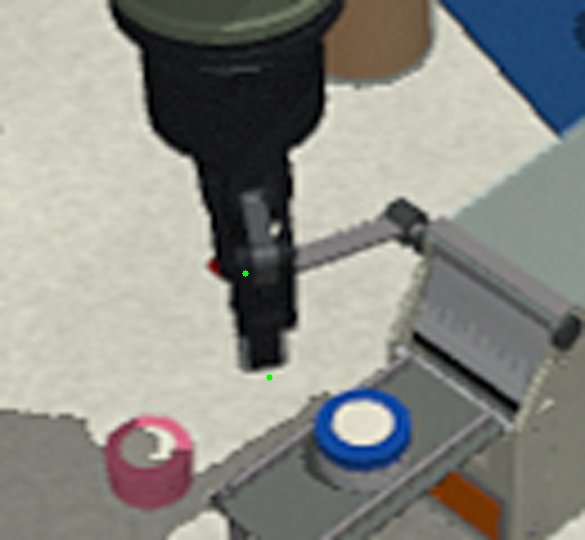

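The lever is going down, the flap has started to open and the tin hasn't moved. I keep pressing.

Call:
play_rows([
  [[0.015,0.001,0.002,0,0,0],[0.03,0.001,0.003,0,0,0],[0.045,0.001,0.003,0,0,0],[0.06,0.001,0.002,0,0,0],[0.072,0,0,0,0,0]],
])

```text
clock: 4.68
position: [0.478, 0.0088, 0.1244]
tcp_rot: [-0.103, 0.7, -0.102, -0.7]
wrist_force: [2.4, 2.2, 4.6]
gripper_width: 0.0518
```

```bash
python3 -c "
from h import *
go(-.070,.06,.010,-33);shot('c4')"
```

```text
rel [0.0067, -0.0006, 0.0, 0.01, -0.0003, 0.0003] B [-0.1059  0.0046  0.01  ] joints [-0.61  0.56  0.63  2.1  -0.55  0.64 -1.46] F [2.45 2.16 4.58] w 0.0518 t 4.675 tcp [0.478  0.0088 0.1244]
tips A,B mouth [[-0.0707, 0.0598, 0.0157], [-0.1062, 0.0038, 0.0158]] [[271.1, 234.4], [276.2, 257.2]]
```

View pics/c4.png

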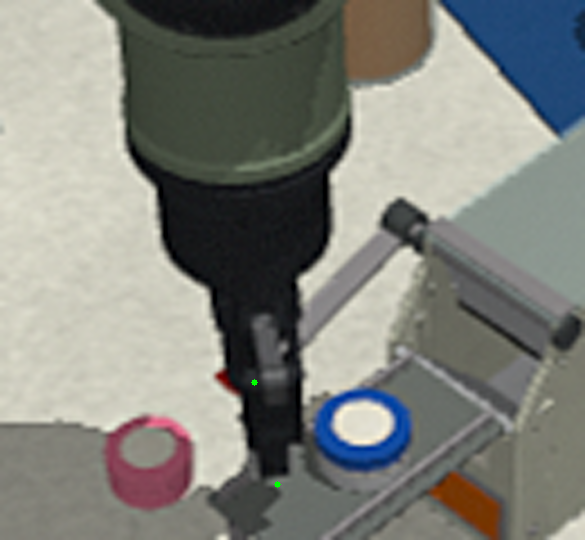

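```bash
python3 -c "
from h import *
s=proj('side',W(m,[.03,.062,.05]))[0]
for th in(0,.3,.7,.8,.85,.9,.95,1.,1.05,1.1):
  x,z=pads(th);p=proj('side',W(m,[x/1e3,.062,z/1e3]))[0];d=p-s;e=W(m,[.03-.056*np.sin(.568-th),-.039,.05-.056*np.cos(.568-th)]);pe=(proj('side',e)[0]-[215,150]+.5)*4.5
  print(th,'shaft',((s-[215,150])*4.5).round(),'pad',((p-[215,150]+.5)*4.5).round(),'dir',np.degrees(np.arctan2(d[1],d[0])).round(1),'edge R',pe.round())
print(np.degrees(np.arctan2(340-222,300-405)),np.degrees(np.arctan2(225-220,290-405)),np.degrees(np.arctan2(264-222,300-400)))
"
```

```text
0 shaft [400. 224.] pad [265. 223.] dir -178.8 edge R [505. 432.]
0.3 shaft [400. 224.] pad [246. 282.] dir 160.4 edge R [527. 425.]
0.7 shaft [400. 224.] pad [244. 348.] dir 142.3 edge R [559. 404.]
0.8 shaft [400. 224.] pad [248. 362.] dir 138.8 edge R [566. 396.]
0.85 shaft [400. 224.] pad [250. 368.] dir 137.1 edge R [570. 393.]
0.9 shaft [400. 224.] pad [253. 373.] dir 135.4 edge R [574. 389.]
0.95 shaft [400. 224.] pad [256. 379.] dir 133.8 edge R [578. 384.]
1.0 shaft [400. 224.] pad [259. 384.] dir 132.2 edge R [582. 380.]
1.05 shaft [400. 224.] pad [263. 388.] dir 130.6 edge R [585. 376.]
1.1 shaft [400. 224.] pad [267. 392.] dir 129.1 edge R [589. 371.]
131.66366329778668 177.51044707800085 157.21759426951832
```

By the lever's direction in the image the flap is at about 0.9–1.0 rad, and the tin is still at about −57 mm. I go down a few mm more and hold.

Call:
play_rows([
  [[0.003,0,0,0,0,0],[0.005,0,0,0,0,0],[0.005,0,0,0,0,0]],
])

```text
clock: 5.1
position: [0.4777, 0.0084, 0.1205]
tcp_rot: [-0.103, 0.7, -0.103, -0.699]
wrist_force: [1.8, 0.8, 3.9]
gripper_width: 0.052
```

```bash
cat >> h.py <<'E'
def sweep(pts):
    for x,y,z,phi in pts:
        P,Rr,B=goal(m,[x/1e3,y/1e3,z/1e3],.0665,phi,-1,.008);v=rel(P,Rr);print(phi,v.round(4).tolist(),'B',(B*1e3).round(1))
E
python3 -c "
from h import *
st=bot.sense();print(st['wrist_force'],Winv(m,tips())*1e3)
Z=Winv(m,tips())[0,2]*1e3
sweep([(-70,60.5,Z,-28),(-70,61,Z,-23),(-69.5,61.5,Z,-18),(-69,62,Z,-13),(-69,62.5,Z,-8)])
sweep([(-68,60+2*np.cos(np.radians(p*2.5)),Z,p) for p in(38,)])
"
```

```text
[1.76667547 0.75191086 3.93443279] [[ -70.83321022   59.53838076   12.80413829]
 [-106.48897014    3.43817555   12.79874851]]
-28 [-0.0, -0.0013, -0.0028, -0.0775, -0.0005, 0.0001] B [-101.2    1.8   12.8]
-23 [0.0, -0.0021, -0.0054, -0.1647, -0.0005, 0.0] B [-96.   -0.2  12.8]
-18 [0.0, -0.0034, -0.0084, -0.252, -0.0005, 0.0] B [-90.   -1.7  12.8]
-13 [0.0, -0.0049, -0.0113, -0.3393, -0.0005, -0.0] B [-84.   -2.8  12.8]
-8 [0.0, -0.0064, -0.0137, -0.4265, -0.0006, -0.0] B [-78.3  -3.4  12.8]
38 [0.0, -0.0239, -0.0336, -1.2294, -0.0005, -0.0003] B [-27.1   7.4  12.8]
```

Call:
play_rows([
  [[0,-0.001,-0.003,-0.078,0,0],[0,-0.002,-0.0055,-0.165,0,0],[0,-0.0035,-0.0085,-0.252,0,0],[0,-0.005,-0.0115,-0.34,0,0],[0,-0.0065,-0.0135,-0.427,0,0]],
])

```text
clock: 5.72
position: [0.4919, 0.0104, 0.1204]
tcp_rot: [-0.049, -0.705, -0.049, 0.706]
wrist_force: [-0.9, -2.1, 3.1]
gripper_width: 0.0521
```

```bash
python3 -c "
from h import *
st=bot.sense();print(st['wrist_force'],Winv(m,tips())*1e3)
Z=Winv(m,tips())[0,2]*1e3;print(rel(*goal(m,[-.069,.0625,Z/1e3],.0665,-8,-1,.008)[:2]))
sweep([(-68.5,62,Z,-3),(-68,62,Z,2),(-68,62,Z,7),(-67.5,61.5,Z,12),(-67,61,Z,17)])
shot('c5')
"
```

```text
[-0.86356614 -2.09921839  3.13240791] [[-69.94949354  62.47925932  12.67287998]
 [-79.02069639  -3.53678953  12.70563323]]
[ 1.55987184e-05 -2.14218436e-04 -8.29231123e-04  3.07223832e-03
  8.06074312e-04 -4.92761105e-04]
-3 [0.0, 0.0001, -0.0043, -0.0842, 0.0008, -0.0005] B [-72.   -4.4  12.7]
2 [0.0, -0.0003, -0.0077, -0.1715, 0.0008, -0.0004] B [-65.7  -4.5  12.7]
7 [0.0, -0.001, -0.0105, -0.2587, 0.0009, -0.0004] B [-59.9  -4.   12.7]
12 [0.0, -0.0014, -0.0138, -0.346, 0.0009, -0.0003] B [-53.7  -3.5  12.7]
17 [0.0, -0.0021, -0.0171, -0.4333, 0.0009, -0.0003] B [-47.6  -2.6  12.7]
tips A,B mouth [[-0.0698, 0.0625, 0.0127], [-0.0786, -0.0035, 0.0128]] [[270.6, 234.5], [288.4, 253.0]]
```

View pics/c5.png

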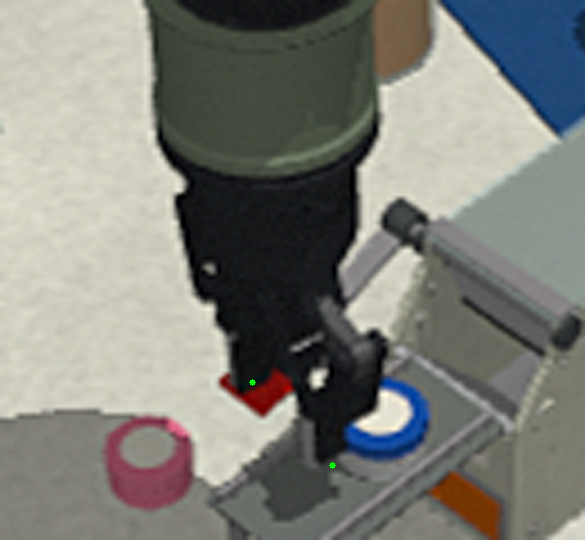

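The lever is still down and the flap open. Finger B has reached the tin and pushed it a few mm, with the lid now at crop (388,418), still upright. The push goes on.

Call:
play_rows([
  [[0,0,-0.004,-0.084,0,0],[0,0,-0.0075,-0.172,0,0],[0,-0.001,-0.0105,-0.259,0,0],[0,-0.0015,-0.014,-0.346,0,0],[0,-0.002,-0.017,-0.433,0,0]],
])

```text
clock: 6.4
position: [0.5081, 0.0149, 0.1202]
tcp_rot: [-0.199, -0.678, -0.199, 0.679]
wrist_force: [-3.0, -2.8, 2.7]
gripper_width: 0.0522
```

```bash
python3 -c "
from h import *
st=bot.sense();print(st['wrist_force'],st['joints'].round(2))
Z=Winv(m,tips())[0,2]*1e3
sweep([(-67,60,Z,22),(-66.5,59,Z,27),(-66,58,Z,31),(-66,57,Z,35),(-65,57,Z,39)])
shot('c6')
"
```

```text
[-3.03654999 -2.77728781  2.70680361] [-0.43  0.55  0.38  2.02 -0.33  0.63 -0.83]
22 [-0.0, 0.0012, -0.0029, -0.0887, 0.0016, 0.0006] B [-42.1  -1.7  12.5]
27 [-0.0, 0.0019, -0.006, -0.176, 0.0016, 0.0007] B [-36.3  -0.3  12.5]
31 [-0.0, 0.0025, -0.0085, -0.2458, 0.0015, 0.0007] B [-31.7   1.   12.5]
35 [-0.0, 0.0028, -0.0104, -0.3156, 0.0015, 0.0008] B [-27.9   2.5  12.5]
39 [-0.0, 0.0023, -0.0135, -0.3855, 0.0015, 0.0008] B [-23.2   5.3  12.5]
tips A,B mouth [[-0.0672, 0.0613, 0.0126], [-0.0475, -0.0025, 0.0126]] [[271.9, 234.2], [298.9, 245.1]]
```

View pics/c6.png

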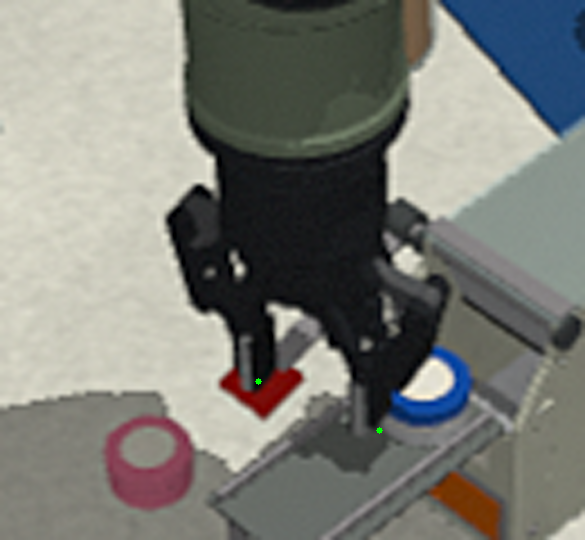

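The pad is still held down and the flap open. The tin is upright at the mouth, with its lid at crop (432,385) and its centre at about −12 mm. Now the final push.

Call:
play_rows([
  [[0,0.001,-0.003,-0.089,0,0],[0,0.002,-0.006,-0.176,0,0],[0,0.0025,-0.0085,-0.246,0,0],[0,0.003,-0.0105,-0.316,0,0],[0,0.0025,-0.0135,-0.386,0,0]],
])

```text
clock: 7.08
position: [0.5202, 0.02, 0.12]
tcp_rot: [-0.324, -0.627, -0.325, 0.629]
wrist_force: [-6.6, -3.5, 2.3]
gripper_width: 0.0522
```

```bash
python3 -c "
from h import *
st=bot.sense();print(st['wrist_force'],st['joints'].round(2))
Z=Winv(m,tips())[0,2]*1e3
sweep([(-64,57,Z,41),(-63,57,Z,43),(-62,57,Z,45)])
shot('c7')
"
```

```text
[-6.60342406 -3.54087415  2.33651343] [-0.35  0.55  0.27  1.98 -0.24  0.64 -0.54]
41 [-0.0001, 0.0009, -0.0025, -0.0361, 0.0021, 0.0021] B [-20.4   6.8  12.3]
43 [-0.0001, 0.0015, -0.0044, -0.071, 0.0021, 0.0022] B [-17.6   8.4  12.3]
45 [-0.0001, 0.002, -0.0063, -0.1059, 0.002, 0.0022] B [-15.   10.   12.3]
tips A,B mouth [[-0.0648, 0.0569, 0.0125], [-0.023, 0.0055, 0.0124]] [[274.1, 234.7], [304.5, 237.2]]
```

View pics/c7.png

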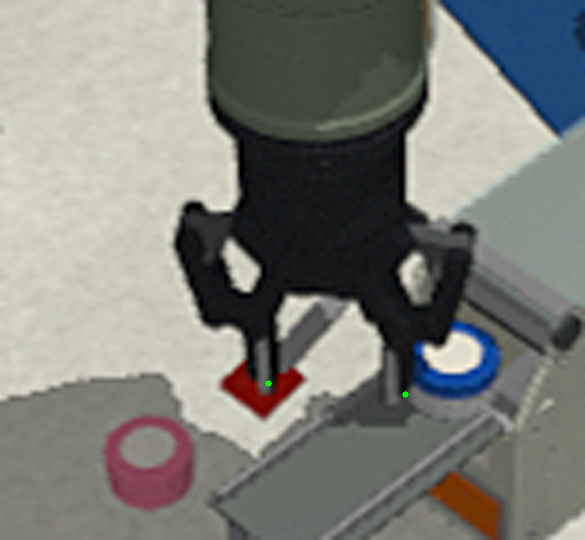

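```bash
python3 -c "
from h import *
uv=np.array([455,352])/4.5+[215,150]
for z in(.0995+.024,.119): print(Winv(m,atz('side',uv,z))*1e3)
uv=np.array([456,357])/4.5+[215,150];print(Winv(m,atz('side',uv,.121))*1e3)
import time
st=bot.sense();print(st['wrist_force'],st['moment'],st['position'],st['joint_torque'].round(1),np.abs(st['qd']).max())
read_camera('side');read_camera('side');st=bot.sense();print(st['wrist_force'],st['clock'],Winv(m,tips())*1e3)
"
```

```text
[[ 5.91450877 -0.66721459 23.8       ]]
[[ 8.94730337  2.38136281 19.3       ]]
[[ 5.60555936 -1.66888306 21.3       ]]
[-3.23218689  0.34900979  4.7092082 ] [-0.04200939  0.65364158  0.00707662] [0.52086662 0.0203548  0.12015247] [  0.3 -78.8   9.2 -24.3  -0.4  -0.6  -1.2] 0.07446145921268356
[-3.49068836 -0.07586151  3.05127009] 7.225 [[-64.60010353  57.20339158  12.62195216]
 [-22.65765815   5.02690618  12.57728198]]
```

The flap is wide open and the tin's centre is at about +6 mm, on the tipping edge but not yet gone. A few mm more should do it.

Call:
play_rows([
  [[0,0.0015,-0.0025,-0.036,0,0],[0,0.0025,-0.0045,-0.071,0,0],[0,0.0025,-0.0065,-0.1,0,0],[0,0.0025,-0.0065,-0.1,0,0]],
])

```text
clock: 7.72
position: [0.5274, 0.0242, 0.1203]
tcp_rot: [-0.356, -0.611, -0.356, 0.611]
wrist_force: [-2.5, -1.7, 2.9]
gripper_width: 0.0523
```

```bash
python3 -c "
from h import *
st=bot.sense();print(st['wrist_force'],st['joints'].round(2))
shot('c8',x0=230,y0=130,ww=170)
"
```

```text
[-2.45040837 -1.69111606  2.8520988 ] [-0.34  0.55  0.25  1.97 -0.21  0.65 -0.47]
tips A,B mouth [[-0.0599, 0.0568, 0.0126], [-0.0132, 0.0094, 0.0126]] [[275.8, 233.6], [306.5, 233.9]]
```

View pics/c8.png

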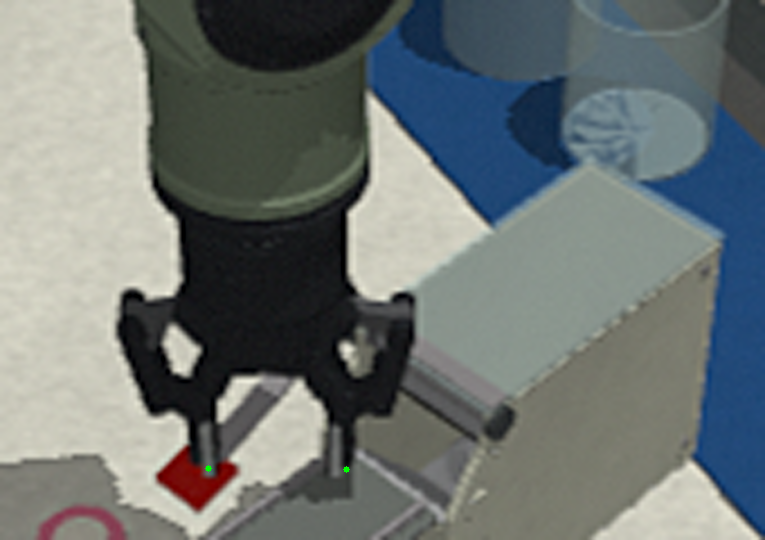

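The tin has dropped out of sight under the flap, and the shelf is empty. I wait a moment while backing the fingers off along −x, then raise.

```bash
python3 -c "
from h import *
T=q(bot.sense()['tcp_rot']);print(T.inv().apply([-.014*np.cos(m[2]),-.014*np.sin(m[2]),0]))
"
```

```text
[-8.04589407e-07 -9.83790844e-03  9.96070062e-03]
```

Call:
play_rows([
  [[0,0,0,0,0,0],[0,0,0,0,0,0],[0,-0.003,0.003,0,0,0],[0,-0.006,0.006,0,0,0],[0,-0.01,0.01,0,0,0]],
])

```text
clock: 8.4
position: [0.5139, 0.0206, 0.1205]
tcp_rot: [0.356, 0.611, 0.356, -0.611]
wrist_force: [1.2, 0.6, 4.3]
gripper_width: 0.0523
```

Call:
play_rows([
  [[-0.015,0,0,0,0,0],[-0.03,0,0,0,0,0],[-0.045,0,0,0,0,0],[-0.06,0,0,0,0,0],[-0.075,0,0,0,0,0]],
])

```text
clock: 9.02
position: [0.5141, 0.0206, 0.1966]
tcp_rot: [0.356, 0.611, 0.356, -0.611]
wrist_force: [0.6, 0.6, 1.0]
gripper_width: 0.0521
```

Call:
play_rows([
  [[-0.02,0,0,0,0,0],[-0.04,0,0,0,0,0],[-0.07,0,0,0,0,0],[-0.11,0,0,0,0,0],[-0.15,0,0,0,0,0]],
])

```text
clock: 9.65
position: [0.5133, 0.0203, 0.347]
tcp_rot: [-0.356, -0.611, -0.356, 0.611]
wrist_force: [0.6, 0.3, 0.9]
gripper_width: 0.0523
```

```bash
python3 -c "
from h import *
st=bot.sense();print(st['wrist_force'],st['position'],st['clock'])
T=q(st['tcp_rot']);print(T.inv().apply([-.1,.3,0]))
"
```

```text
[0.64892169 0.30040249 0.9239477 ] [0.51327013 0.02027319 0.34701564] 9.65
[-1.84391259e-05 -2.35055066e-01 -2.11539867e-01]
```

Call:
play_rows([
  [[0,-0.039,-0.035,0,0,0],[0,-0.078,-0.07,0,0,0],[0,-0.117,-0.105,0,0,0],[0,-0.156,-0.14,0,0,0],[0,-0.195,-0.175,0,0,0]],
])

```text
clock: 10.28
position: [0.4296, 0.2701, 0.3459]
tcp_rot: [-0.356, -0.611, -0.356, 0.611]
wrist_force: [1.7, -0.4, -0.2]
gripper_width: 0.052
```

```bash
python3 -c "
from h import *
st=bot.sense();print(st['wrist_force'],st['position'],st['clock'])
a=read_camera('side');b=read_camera('top');cv2.imwrite('pics/s9.png',a[:,:,::-1]);cv2.imwrite('pics/t9.png',b[:,:,::-1])
a=cv2.resize(a[150:300,230:400],None,fx=2.2,fy=2.2,interpolation=2);b=cv2.resize(b[135:330,120:330+70],None,fx=1.5,fy=1.5,interpolation=2);b=np.clip(b*1.6,0,255).astype(np.uint8)
o=np.zeros((max(a.shape[0],b.shape[0]),a.shape[1]+b.shape[1],3),np.uint8);o[:a.shape[0],:a.shape[1]]=a;o[:b.shape[0],a.shape[1]:]=b;print(o.shape);cv2.imwrite('pics/c9.png',o[:,:,::-1])
"
```

```text
[ 1.69436043 -0.39174024 -0.19519013] [0.42957568 0.27011636 0.34589862] 10.275
(330, 794, 3)
```

View pics/c9.png

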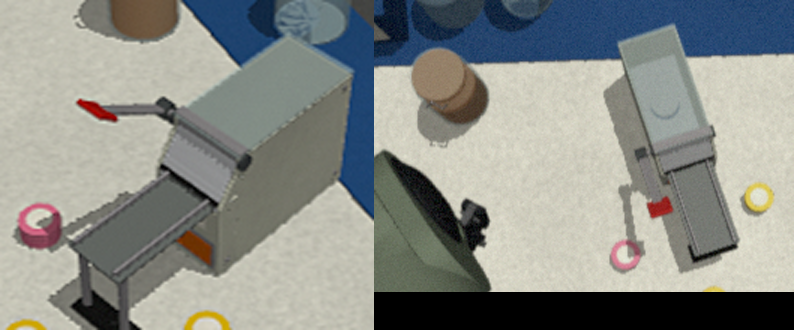

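```bash
python3 -c "
from h import *
for z in(.04,.05): print('tin in bin frame',Winv(m,atz('top',(314,203),z))[0]*1e3-[130,0,0])
for n,k in(('side','s'),('top','t')):
  a=cv2.imread(f'pics/{n}0.png');b=cv2.imread(f'pics/{k}9.png');d=cv2.absdiff(a,b).max(2)
  R_={'side':dict(spoon=(300,385,412,440),beaker=(415,320,460,375),jar=(275,105,315,168),pad=(262,190,320,215)),'top':dict(spoon=(474,245,494,342),beaker=(455,188,492,228),jar=(143,165,198,218),cyl=(128,290,172,320),pad=(300,262,322,285))}[n]
  for q_,(x,y,X,Y) in R_.items(): print(n,q_,(d[y:Y,x:X]>50).sum())
b=read_camera('top');c=cv2.imread('pics/t9.png')[:,:,::-1];print('moving?',(cv2.absdiff(b,np.ascontiguousarray(c))[150:240,280:350].max(2)>40).sum(), bot.sense()['clock'])
"
```

```text
tin in bin frame [-7.57277622e+00 -8.58365875e-03 -5.97000000e+01]
tin in bin frame [ -9.9476314   0.5157993 -49.7      ]
side spoon 0
side beaker 0
side jar 0
side pad 0
top spoon 0
top beaker 0
top jar 0
top cyl 341
top pad 0
moving? 0 10.425
```

```bash
python3 -c "
from h import *
a=cv2.imread('pics/side0.png');b=cv2.imread('pics/s9.png');d=cv2.absdiff(a,b).max(2);print('cyl foot',(d[168:188,188:216]>50).sum(),'cyl',(d[126:168,188:205]>50).sum())
print(bot.job_done())"
```

```text
cyl foot 0 cyl 0
the job is handed in; nothing more can be done
None
```

The tin is in the bin, the flap is shut, and the job is handed in at about 10.4 s of the 45 s allowed. I pressed the red lever pad down to about 1 rad with one fingertip. I then turned the gripper about that finger, so the other fingertip pushed the tin along the shelf until it dropped. After that I backed off, raised the lever finger and moved the arm clear.

**Last checks:**
- **Tin:** it lies still in the bin, seen through the clear roof about 8–10 mm in front of the bin's middle and centred sideways. It showed as a grey disc, so it may lie lid down. Its resting height was assumed, not measured.
- **Lever and flap:** the pad is back at its starting pixels in both views, so the flap is shut.
- **Jar, beaker and spoon:** no pixel change in either view.
- **Cylinder:** the top view differed there only because the arm stood in front of it. The side view shows it unmoved.

**Disagreements:**
- **Finger height:** the fingertips looked about 4–5 mm higher in the first close view than the tool frame gave. I allowed for that when pressing.
- **Wrist force:** it read up to 6.6 N sideways for a moment at the end of the push. I put that down to the finger rubbing on the pad. I could not measure directly whether tin and flap touched, but the flap looked well clear in the pictures.

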